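# Reset the butter guide from tablespoon pats to half sticks

## Task

Set the butter portioning guide for half sticks, working with the fingertips only. Press the square spring button down through its hole in the steel slide and, while it is held down, push the slide away from the cutting posts until the button springs up in the slide's second hole. Then push the butter stick gently along the trough until its end rests against the stop; do not lift or pinch the butter, and leave the other things where they are.

Things in the scene. Friction and masses are not known exactly. Their poses are not given: they have to be found in the camera images.
- guide: Butter guide, fixed: white plastic U-channel, 341 long, 84 wide, walls 30 mm high; trough 39 wide inside, floor 16 mm above the worktop. Origin on the worktop, mid-width, at the cutting line between two pairs of steel posts (69 high, 23 to 35 mm off the middle). z up; +x along the channel, from the open loading end (x = -155 mm) past the posts to the stop and slide (end +186 mm).
- stop_slide (a joint): Slide position in m, growing along the guide's +x: 0 locked as found (stop 15 mm from the cutting line), 0.045 locked in the second hole (stop at 60 mm, half a stick). Play 2 mm either way in a hole; limits -0.004 and 0.049. With the button down a push of 2 to 4 N moves it; it stays where left. A fingertip in the first hole can push it by the hole's edge.
- first_hole (a point): Centre, at the slide's top face, of the first thumb hole, where the button stands at the start; moves with the slide. The slide is a steel strap 64 mm wide, top 35 and underside 30 mm above the worktop; holes 36x36 mm, 45 mm apart. Below the hole the channel is free down to 16 mm above the worktop along all the travel. Keeper rails beside it: top 41 mm high, 56 mm apart.
- second_hole (a point): Centre, at the slide's top face, of the second thumb hole, 45 mm nearer the stop than the first, empty at the start; moves with the slide. At the end the button stands up in this hole.
- button (a joint): Travel in m of the spring button: 0 fully up, 0.014 at its bottom; spring 4 N at the top, 6.8 N at the bottom. Pressed more than 0.010 it is below the slide, which is then free to move; once the slide covers it, the slide keeps it down, and it springs up by itself in the next hole.
- button_top (a point): Centre of the top of the button, a ribbed grey 32x32 mm square at guide x = +102 mm, standing up through the first hole of the slide; when up, its top is 40 mm above the worktop, 5 mm above the slide. It moves only up and down.
- stop_face (a point): Middle of the stop's face that the butter meets, at the height of the trough floor (16 mm above the worktop); moves with the slide, axes as the guide's. The stop is an upright steel plate 35 mm wide, 4 mm thick, its top 60 mm above the worktop.
- butter: Wrapped butter stick, 120 mm long, 33 wide, 32 high, 0.08 to 0.15 kg, loose in the trough, flat on its floor. Origin in the middle of its underside; its y axis is its length and lies along the guide's x axis; its end faces are 60 mm from the origin. It starts clear of the stop, mostly on the loading side of the posts, and slides at a push of about 1 N.
- bench_scraper: Bystander, not to be disturbed: bench scraper, 96x162x17 mm, flat steel blade with a black grip, lying on the robot's side of the guide; origin at its underside.
- cutter_ring_1: Bystander, not to be disturbed: plain round steel pastry ring, 71 mm across, 30 mm high, beside the guide; origin at its underside.
- cutter_ring_2: Bystander, not to be disturbed: fluted steel pastry ring, 55 mm across, 30 mm high, beside the guide; origin at its underside.
- thermometer: Bystander, not to be disturbed: dial probe thermometer, 34x153x8 mm, lying beside the guide; origin at its underside.
- yolk_bowl: Bystander, not to be disturbed: small glass bowl of yolk, 116 mm across, 44 mm high, at the left; origin at its underside.
- measuring_cup_1: Bystander, not to be disturbed: steel measuring cup with handle, 75x149x46 mm, at the back; origin at its underside.
Things that resemble listed ones, but are neither listed nor needed, are in the scene too. There is more than one size of the butter; the job needs the larger.

How it is judged:
By the outcome, as a careful person would: the job done as asked, in the order asked, and still so for the second after the job is handed in, with the robot touching nothing.
It also fails if it takes over 51 s, if anything falls off the work surface, if the arm or the gripper's body presses on something with over 40 N, if the wrist force passes 120 N, or if a joint passes its speed limit or range.

## Robot

A 7-joint arm with a two-finger parallel gripper is mounted at the origin on a cart in front of the work surface, level with it; the furniture and walls round the work are solid. World frame = base frame: x ahead of the robot, y to its left, z up, the work surface at z = 0. Lengths are in m, angles in rad, forces in N, time in s.
With the tool pointing down it reaches from about 0.425 to 0.925 m from the base axis. Payload 6.8 kg.
Tool frame: the origin (TCP) lies between the finger pads; the fingertips stand 19 mm ahead of it and the grasp point (between the pads) is the TCP; z points along the fingers, y is the direction in which the jaws open and shut (so a half turn about z gives the same grasp; the last joint's range is limited). The gripper opens to 85 mm and grips with 20 to 120 N. Pads are 22 mm wide; open, the fingers measure 114 mm over their backs; the gripper's body (76 mm by 85 mm) begins 54 mm behind the grasp point. The pads swing forward as they close: fully open they stand 13 mm farther back than shut.
Start: joints at [1.004, 0.477, 0.022, 1.555, -0.011, 1.109, -0.083], TCP at [0.299, -0.605, 0.23] pointing down, gripper open.
Joint ranges: [-2.96, 2.96], [-0.34, 2.1], [-1.41, 1.46], [0.24, 2.44], [-1.37, 4.51], [0.17, 1.92], [-2.96, 2.96]. Speed limits (rad/s): [2.39, 2.39, 3.14, 3.14, 3.14, 3.14, 3.14].

## Interface

Orientations are given as a unit quaternion [w, x, y, z].
In Python, from rig import arm, move_gripper, status, optics, job, models gives the robot as it stands. Calls block until the motion is done:
- arm.movep(position, orientation): joint-space move of the TCP to a pose.
- arm.servo_line(position, rot=None, speed=0.15, force_limit=None): straight line of the TCP; rot=None keeps the orientation; speed is the mean speed in m/s. With force_limit (N) it stops when the force on the tool has changed by that much, and returns True; else False.
- arm.move_j(angles): joint-space move.
- move_gripper(opening, grasp_force=None): finger opening in m; grasp_force is the grip in N (None keeps the last); returns when the fingers have stopped.
- arm.hold(seconds).
- arm.ik(position, orientation): joint angles nearest the present ones, or None.
- status.state(): the state.
- optics.get_image(name): name is "side" or "top" or "wrist"; returns a dict with "image" (400x640x3 uint8, blue, green, red), "z_map" (400x640 float32, m along the optical axis (not along the pixel's ray), 0 where there is no reading), "fx", "fy", "cx", "cy" (pixels), "T" (4x4, takes a point from camera to world coordinates). Camera axes: x right, y down, z forward; pixel columns grow to the right and rows downward; lengths in m; the calibration is good to about 2 mm. A picture is of the moment at which its call begins.
A pose or a line that the arm cannot do raises arm.IKError and nothing moves.
- job.hand_in(): hands the job in, once; it reports no verdict.
Trained networks look in the newest picture that a camera, given by its name, has taken for a name from the list of things; names that differ only in an ending like _2 or _b are one class to them, and where a whole thing is asked for, a point or a joint stands for the part that bears it (a point fixed in the world has none). Each returns a list of dicts, best first, with "p" (0 to 1); they miss things now and then, are a little off and sometimes report something else, mostly with a low value. They report only what shows in the picture. A call takes as long as a camera call. They do not tell look-alikes from the thing itself.
- models.recognise(camera, name): "centre" ([x, y, z] in m, in world coordinates, good to about 4 mm: the middle of the surface that is visible of it).
The state is a dict: "t": time; "joint_positions": joint angles; "qd": joint speeds; "effort": joint torques, N m; "eef_pos": TCP position; "eef_rot": TCP orientation; "contact_force": force on the tool from outside, world axes, zero at the start; "wrist_torque": the same for the moment, N m; "opening": finger opening in m.
Only numpy, scipy, OpenCV 4.12 (cv2) and the standard library are available. Lean on these libraries where they do the work, as an engineer would, in place of code of your own. Each camera call takes 0.05 s, during which the arm holds its last target.

## Working session

There is one attempt and no reset: what is moved stays moved. The work goes in short steps, each a Python script; the robot and the scene stay as the last script left them, time stands still between calls to the robot, and variables do not carry over. Pictures are saved under pics/ and viewed, and the job is handed in when it is done.

```bash
ls; mkdir -p pics; python3 - <<'E'
from rig import arm, move_gripper, status, optics, job, models
import cv2
for c in ["top","side","wrist"]:
    d=optics.get_image(c); cv2.imwrite(f"pics/{c}0.png",d["image"])
    print(c,d["fx"],d["cx"],d["cy"],d["T"].round(3).tolist())
    for n in ["guide","butter","button_top","stop_face","first_hole","second_hole"]:
        print(n,[( [round(float(v),3) for v in r["centre"]],round(r["p"],2)) for r in models.recognise(c,n)])
print(status.state())
E
```

```text
pics
top 477.2445061730693 322.06720757445515 202.46037178208454 [[0.008, -0.994, 0.111, 0.48], [-1.0, -0.007, 0.004, 0.087], [-0.003, -0.111, -0.994, 1.144], [0.0, 0.0, 0.0, 1.0]]
guide [([0.519, 0.031, 0.029], 0.89), ([0.509, -0.001, 0.032], 0.44)]
butter [([0.507, -0.196, 0.022], 0.93), ([0.55, 0.137, 0.047], 0.7)]
button_top [([0.497, -0.029, 0.043], 0.67)]
stop_face [([0.512, -0.001, 0.03], 0.63)]
first_hole [([0.509, 0.004, 0.032], 0.76)]
second_hole [([0.509, 0.005, 0.034], 0.79), ([0.498, -0.029, 0.044], 0.47)]
side 404.2707254279113 324.57023335780934 191.03177092141675 [[-1.0, -0.016, -0.008, 0.579], [-0.005, 0.658, -0.753, 0.753], [0.017, -0.753, -0.658, 0.636], [0.0, 0.0, 0.0, 1.0]]
guide [([0.532, 0.082, 0.03], 0.8)]
butter [([0.552, 0.152, 0.048], 0.9), ([0.502, -0.186, 0.024], 0.67)]
button_top [([0.5, -0.018, 0.036], 0.66)]
stop_face [([0.52, 0.017, 0.033], 0.56)]
first_hole [([0.522, 0.018, 0.032], 0.91), ([0.402, 0.045, 0.009], 0.58), ([0.499, -0.02, 0.037], 0.22)]
second_hole [([0.519, 0.019, 0.035], 0.78)]
wrist 288.5418900619361 317.4129252166018 198.032569693352
[... 222 characters left out ...]
s': array([ 1.00392715,  0.4769724 ,  0.02240439,  1.55541677, -0.01148656,
        1.10930139, -0.08308251]), 'qd': array([ 1.59226047e-04,  8.24885209e-04, -1.09018790e-03,  1.35472376e-04,
        2.31183000e-03,  8.86158160e-04, -7.95095238e-05]), 'effort': array([-7.27712741e-04, -5.96328771e+01,  1.60591666e+00, -2.81547636e+01,
        1.25021883e-02,  1.63314671e-03,  5.73590754e-06]), 'eef_pos': array([ 0.29892373, -0.60521225,  0.22991942]), 'eef_rot': array([1.46313603e-05, 9.73806704e-01, 2.27377448e-01, 4.75248848e-06]), 'contact_force': array([-1.13836832, -0.70426994, -0.0576405 ]), 'wrist_torque': array([-0.01123132, -0.00408612, -0.0120151 ]), 'opening': 0.08519268889517714}
```

View pics/top0.png

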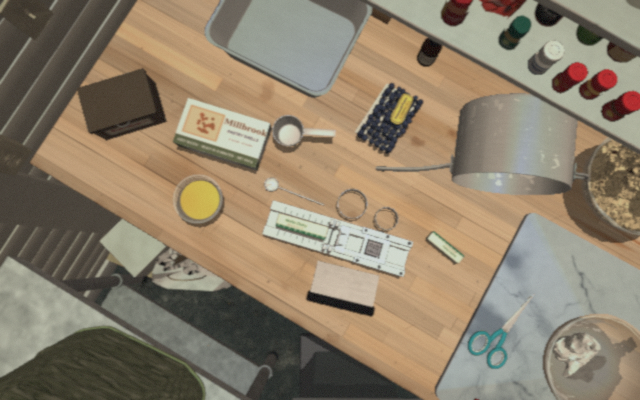

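View pics/side0.png

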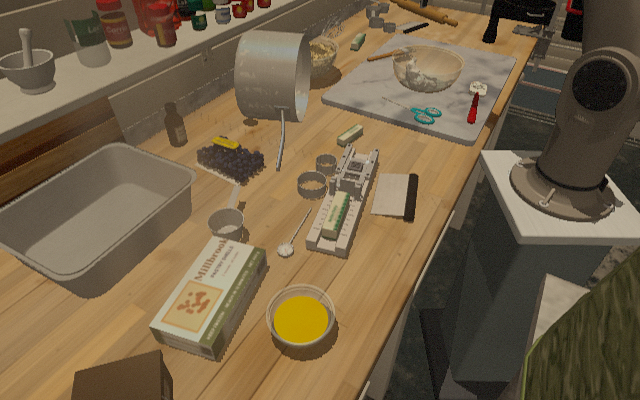

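The guide runs from about (268,218) to (408,262) in the top view. The stop end is at the right, toward world -y. The larger butter is in the trough at (300,228) and the small decoy is at (445,247). Next I'll fit the guide pose from depth.

```bash
cat > h.py <<'E'
import numpy as np, cv2
def cloud(d):
    z=d["z_map"]; v,u=np.mgrid[:400,:640]
    P=np.stack([(u-d["cx"])/d["fx"]*z,(v-d["cy"])/d["fy"]*z,z],-1)
    W=P@d["T"][:3,:3].T+d["T"][:3,3]; W[z==0]=np.nan
    return W
E
python3 - <<'E'
from rig import optics
from h import *
for c in ["top","side"]:
    d=optics.get_image(c); np.savez(f"{c}.npz",**d); W=cloud(d)
    x,y,z=W[...,0],W[...,1],W[...,2]
    m=((z>0.022)&(z<0.08)&(x>.42)&(x<.63)&(y>-.14)&(y<.24)).astype(np.uint8)
    n,l,s,ce=cv2.connectedComponentsWithStats(m)
    for i in range(1,n):
        if s[i,4]<40: continue
        P=W[l==i]; r=cv2.minAreaRect((P[:,:2]*1000).astype(np.float32)); print(c,s[i],r, np.percentile(P[:,2],[5,50,95]).round(3))
    im=d["image"]; 
    u0,v0=(250,180) if c=="top" else (295,130)
    cv2.imwrite(f"pics/{c}_z.png",cv2.resize(im[v0:v0+110,u0:u0+190] if c=="top" else im[v0:v0+130,u0:u0+130],None,fx=4,fy=4,interpolation=cv2.INTER_CUBIC))
E
```

```text
top [ 263  200  151   77 4223] ((523.0829467773438, 56.05265808105469), (341.43072509765625, 84.4172592163086), 73.62674713134766) [0.028 0.036 0.051]
top [382 208  17  22  40] ((563.69873046875, -72.81556701660156), (25.51658821105957, 54.23316955566406), 60.87802505493164) [0.024 0.03  0.033]
side [ 306  144   73  108 3451] ((522.493896484375, 57.267791748046875), (343.7712097167969, 84.49523162841797), 73.58202362060547) [0.027 0.035 0.054]
side [315 154  22  16 119] ((569.8062744140625, -60.783592224121094), (56.31227493286133, 52.843223571777344), 89.20684814453125) [0.023 0.027 0.031]
side [301 171  26  11  81] ((594.2327270507812, -0.4984302520751953), (24.08681297302246, 64.76689910888672), 68.57562255859375) [0.023 0.027 0.031]
side [300 183  26  10  71] ((598.0140380859375, 45.03704833984375), (59.54454040527344, 21.026153564453125), 10.630098342895508) [0.022 0.026 0.031]
```

View pics/top_z.png

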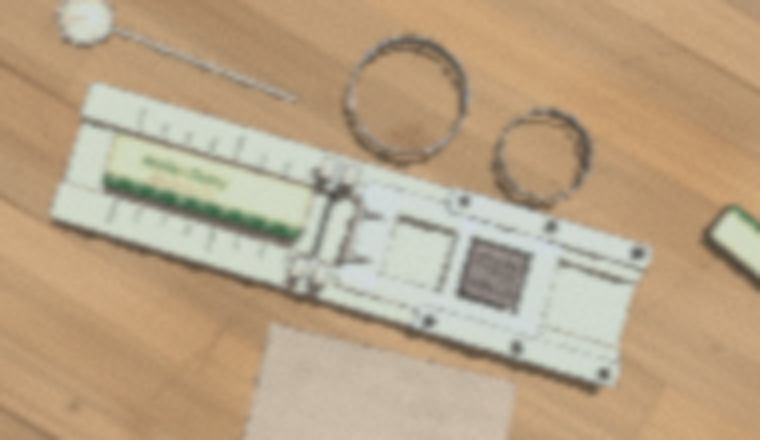

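```bash
cat >> h.py <<'E'
TH=np.deg2rad(73.6)            # tool x along -guide x
EX=np.array([-np.cos(TH),-np.sin(TH),0]); EY=np.array([-EX[1],EX[0],0])
O=np.array([.5272,.0715,0])
def g2w(x,y,z): return O+EX*x+EY*y+np.array([0,0,z])
def w2g(p): p=np.asarray(p)-O; return np.stack([p@EX,p@EY,p[...,2]],-1)
def quat(t): return [0,float(np.cos(t/2)),float(np.sin(t/2)),0]
E
python3 - <<'E'
from rig import arm,status
from h import *
for c in ["top","side"]:
    G=w2g(cloud(np.load(f"{c}.npz")))*1000
    x,y,z=G[...,0],G[...,1],G[...,2]
    def show(n,m): print(c,n,m.sum(),np.percentile(x[m],[1,50,99]).round(1),np.percentile(y[m],[1,50,99]).round(1),np.percentile(z[m],[5,50,95]).round(1))
    show("button",(abs(x-102)<24)&(abs(y)<24)&(z>37.7)&(z<60))
    show("butter",(x<20)&(x>-155)&(abs(y)<19)&(z>40)&(z<53))
    show("stop",(x<60)&(x>5)&(abs(y)<20)&(z>45)&(z<66))
    show("slide",(x<84)&(x>70)&(abs(y)<20)&(z>20)&(z<66))
    show("table",(abs(y)>60)&(abs(y)<80)&(x>0)&(x<150)&(z<15))
for t in [TH,TH-np.pi,TH-np.pi/2,TH+np.pi/2]:
    for g in [(102,0,.17),(-120,0,.1)]:
        q=arm.ik(list(g2w(g[0]/1000,0,g[2])),quat(t)); print(round(np.degrees(t)),None if q is None else np.round(q,2))
E
```

```text
top button 191 [ 78.5 102.4 121.2] [-21.4   1.1  22.4] [37.9 40.6 43.8]
top butter 729 [-128.   -69.5  -10.9] [-15.1   0.6  17. ] [44.7 48.4 51.4]
top stop 33 [16.2 18.5 27.5] [-15.5   0.8  16.8] [46.7 59.6 62.4]
top slide 68 [71.  79.6 83.9] [-19.5  -0.2  19.5] [31.  35.9 39.3]
top table 1024 [  1.8  74.9 148.5] [-79.7 -61.1  79.6] [-2.2  2.1  6.9]
side button 109 [ 85.6 100.4 118.3] [-16.4  -1.   17.5] [38.2 40.3 42.5]
side butter 728 [-130.1  -72.5   18.2] [-16.3  -0.9  15.8] [42.3 48.  50.1]
side stop 91 [13.5 16.8 20. ] [-17.3  -1.1  15.6] [45.8 53.6 60.7]
side slide 55 [72.  78.2 83.9] [-18.9   1.1  19.4] [31.2 34.8 36.3]
side table 500 [  1.4  68.9 145.7] [-79.7 -64.8  79.3] [-0.2  3.6 11.7]
74 [ 0.33  0.3  -0.48  2.    0.18  0.88 -0.53]
74 [ 0.07  0.58 -0.66  1.83  0.45  0.88 -1.1 ]
-106 [ 0.85  0.52 -1.18  1.98  0.57  1.03  2.27]
-106 [ 0.38  0.83 -1.19  1.82  0.86  1.13  1.74]
-16 [ 0.13  0.27 -0.23  2.02  0.08  0.86 -2.01]
-16 [-0.15  0.52 -0.36  1.85  0.24  0.82 -2.49]
164 [ 0.5   0.34 -0.68  1.99  0.27  0.9   0.96]
164 [ 0.13  0.61 -0.75  1.83  0.52  0.91  0.42]
```

The guide pose agrees across both cameras, with the button within about 1–2 mm of the prediction. Butter spans guide x of about -129 to -10. Next I'll close the fingers and hover over the button.

```bash
python3 - <<'E'
from rig import arm,status,optics,move_gripper
from h import *
move_gripper(0.0,40)
arm.movep(list(g2w(.102,0,.12)),quat(TH))
s=status.state(); print(s["t"],w2g(s["eef_pos"]),s["contact_force"],s["opening"])
for c in ["wrist","side"]:
    d=optics.get_image(c); np.savez(c+"1.npz",**d)
    im=d["image"]
    if c=="side": im=cv2.resize(im[80:230,280:430],None,fx=4,fy=4,interpolation=cv2.INTER_CUBIC)
    cv2.imwrite(f"pics/{c}1.png",im)
E
```

```text
4.1417 [0.10314166 0.00067838 0.12008133] [ 1.06248698  0.29990587 -0.10997209] 0.00010855535456405545
```

View pics/wrist1.png

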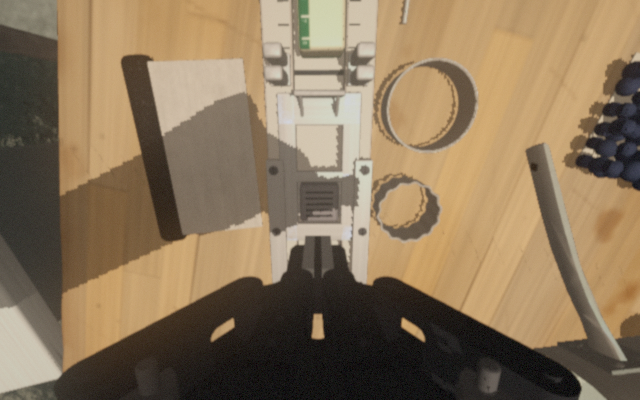

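View pics/side1.png

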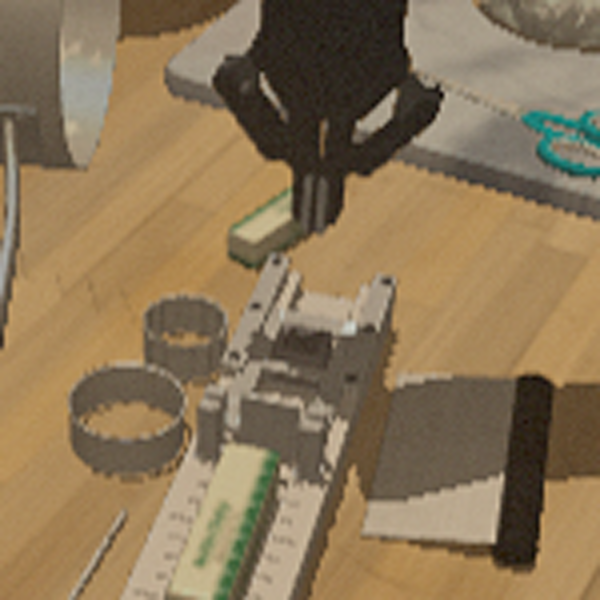

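```bash
python3 - <<'E'
from h import *
d=dict(np.load("wrist1.npz")); W=cloud(d); G=w2g(W)*1000
x,y,z=G[...,0],G[...,1],G[...,2]
im=d["image"]
cv2.imwrite("pics/wz.png",cv2.resize(im[80:290,240:400],None,fx=3.7,fy=3.7/1.4,interpolation=cv2.INTER_CUBIC))
for v in [195,205,212]:
    print(v,im[v,285:355].mean(1).astype(int))
for u in [310,325,335]: print(u,im[175:240,u].mean(1).astype(int), np.round(x[175:240:8,u]))
for v in [195,205,240,250,260]:
    print(v,[(u,)+tuple(G[v,u].round(1)) for u in range(296,345,4)])
# where do tool-plane points project
T=d["T"];Ti=np.linalg.inv(T)
for p in [g2w(.10314,.00068,.101),g2w(.10314,.00068,.04),g2w(.102,0,.04)]:
    c=(Ti@np.r_[p,1])[:3]; print(d["fx"]*c[0]/c[2]+d["cx"],d["fy"]*c[1]/c[2]+d["cy"],c[2])
# guide sides by height
for lo,hi in [(60,90),(0,40)]:
    m=(x>lo)&(x<hi)&(abs(y)<60)&(z>22)&(z<45); print(np.percentile(y[m],[.5,99.5]))
E
```

```text
195 [106 109 109 110 110 108 108 110 107 109 110 105  98 102  97  81  78  83
  86  88  86  89  83  85  84  87  84  85  83  85  83  88  85  86  86  85
  92  85  87  83  87  86  85  86  88  87  87  89  86  89  84  84  83  89
 104 103 102 110 114 113 113 112 111 112 112 111 112 111 103 106]
205 [ 99 105 107 109 111 105 111 106 108 109 108 106 103  99  98  82  80  84
  83  79  80  73  73  71  71  75  70  69  76  75  77  74  71  74  77  78
  72  72  74  76  78  75  73  75  77  75  78  80  83  87  85  84  82  92
 104 113 135 157 165 158 138 129 126 139 150 132 115 109 103 111]
212 [ 98 106 107 111 111 106 107 107 108 108 107 108 104 108 112  91  80  81
  82  84  83  83  78  83  82  79  82 105 130 136 137 139 140 138 135 127
 133 138 140 140 142 140 140 141 138 142 140 143 144 147 141 134 117 103
 108 121 163 189 194 196 196 194 194 196 196 196 183 146 144 184]
310 [114 113 111 111 110 104  97  82  79  79  81  87  88  86  83  83  77  66
  72  82  87  83  71  70  74  81  82  83  73  65  75  82  82  75  69  64
  75  79  76  77  75  85 115 134 132 122 111 110 137 172 189 189 188 187
 188 189 1
[... 4271 characters left out ...]
3.0), np.float64(1.1), np.float64(151.2)), (320, np.float64(92.6), np.float64(2.9), np.float64(151.9)), (324, np.float64(93.7), np.float64(4.6), np.float64(149.9)), (328, np.float64(92.8), np.float64(6.3), np.float64(151.5)), (332, np.float64(93.1), np.float64(8.1), np.float64(151.1)), (336, np.float64(97.1), np.float64(10.3), np.float64(143.6)), (340, np.float64(96.9), np.float64(12.2), np.float64(144.1)), (344, np.float64(96.8), np.float64(14.0), np.float64(144.2))]
315.6914796873038 234.66100572323518 0.17620629766836138
316.1150856028823 204.23045848334087 0.23469369985154406
315.27362385945304 202.89477549913767 0.23437018172038734
[-38.4663559   44.53030892]
[-38.64677198  58.29174872]
```

View pics/wz.png

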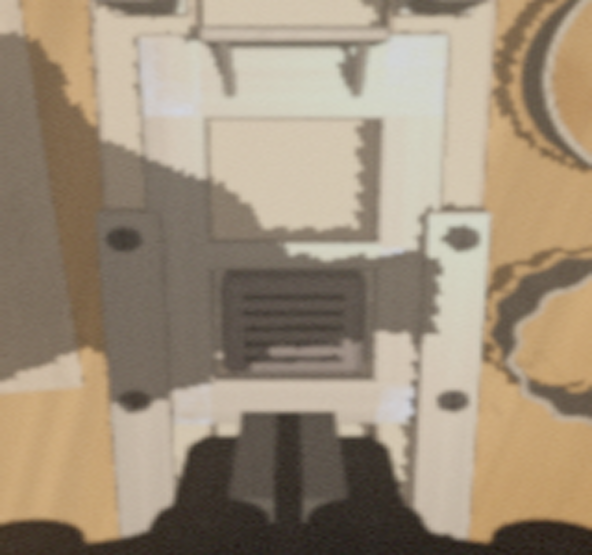

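The wrist view shows the finger column at 317 and the button centre at about 319. The three cameras average to a button y of about +1 mm. Next I'll descend until contact.

```bash
python3 - <<'E'
from rig import arm,status
from h import *
q=quat(TH)
def rep(n):
    s=status.state(); f=s["contact_force"]; print(n,round(s["t"],2),(w2g(s["eef_pos"])*1000).round(1),[round(float(v),2) for v in (f@EX,f@EY,f[2])])
arm.servo_line(list(g2w(.102,.0009,.075)),q,speed=.12); rep("pre")
print(arm.servo_line(list(g2w(.102,.0009,.045)),speed=.025,force_limit=2.5)); rep("contact")
E
```

```text
pre 4.77 [101.9   0.9  75. ] [0.29, -0.04, 0.31]
False
contact 6.12 [102.    1.   45.2] [-0.25, 0.38, -0.51]
```

```bash
python3 - <<'E'
from rig import optics,status
from h import *
print(status.state()["opening"])
for c in ["wrist","side"]:
    d=optics.get_image(c); np.savez(c+"2.npz",**d)
    im=d["image"]
    im=cv2.resize(im[80:230,280:430],None,fx=4,fy=4,interpolation=cv2.INTER_CUBIC) if c=="side" else cv2.resize(im[130:290,220:420],None,fx=3.7,fy=3.7,interpolation=cv2.INTER_CUBIC)
    cv2.imwrite(f"pics/{c}2.png",im)
E
```

```text
0.0002378540830728829
```

View pics/wrist2.png

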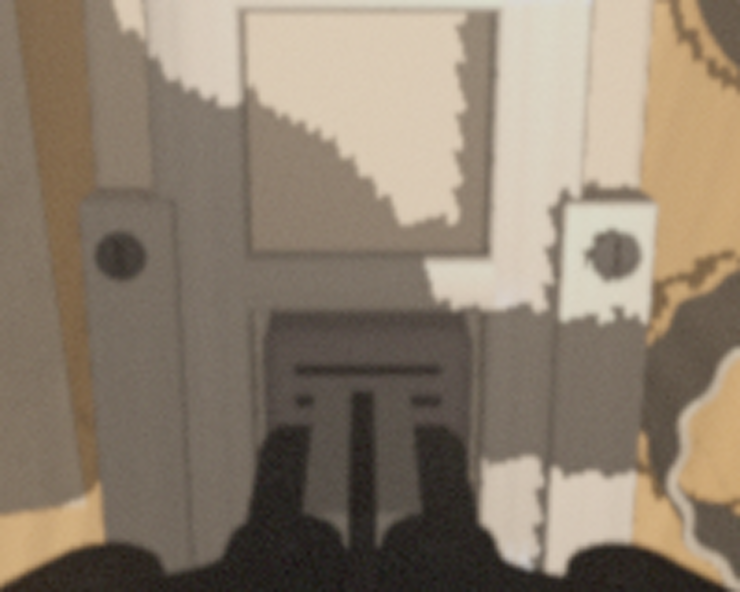

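View pics/side2.png

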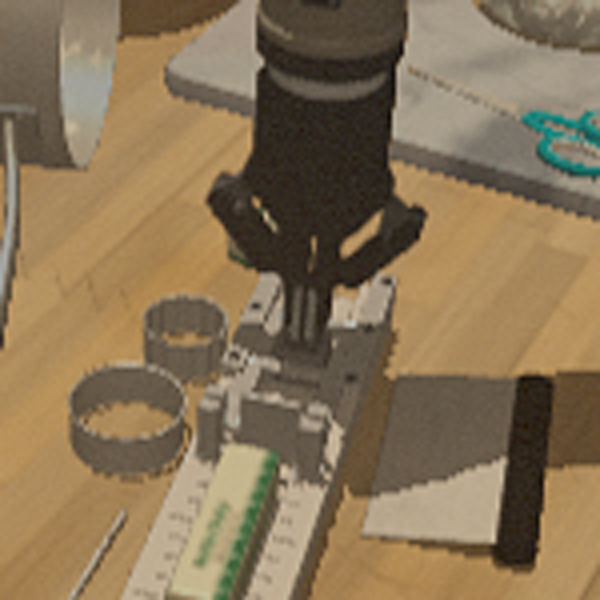

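```bash
python3 - <<'E'
from h import *
d=dict(np.load("wrist2.npz")); G=w2g(cloud(d))*1000
for v in [190,200,205,220,232,236,240,244,250,256]: print(v,[tuple(G[v,u].round(0).astype(int)) for u in (285,296,300,308,318,328,336,352)])
d=dict(np.load("side2.npz")); G=w2g(cloud(d))*1000
for v in range(145,176,2): print(v,[tuple(G[v,u].round(0).astype(int)) for u in (352,355,358)])
E
```

```text
190 [(np.int64(72), np.int64(-16), np.int64(34)), (np.int64(77), np.int64(-11), np.int64(16)), (np.int64(77), np.int64(-9), np.int64(15)), (np.int64(76), np.int64(-4), np.int64(16)), (np.int64(76), np.int64(2), np.int64(16)), (np.int64(77), np.int64(9), np.int64(16)), (np.int64(77), np.int64(14), np.int64(15)), (np.int64(72), np.int64(21), np.int64(33))]
200 [(np.int64(77), np.int64(-16), np.int64(34)), (np.int64(77), np.int64(-10), np.int64(35)), (np.int64(77), np.int64(-8), np.int64(35)), (np.int64(77), np.int64(-3), np.int64(34)), (np.int64(77), np.int64(2), np.int64(34)), (np.int64(77), np.int64(8), np.int64(35)), (np.int64(78), np.int64(13), np.int64(33)), (np.int64(77), np.int64(21), np.int64(34))]
205 [(np.int64(80), np.int64(-16), np.int64(35)), (np.int64(80), np.int64(-10), np.int64(35)), (np.int64(80), np.int64(-8), np.int64(34)), (np.int64(80), np.int64(-3), np.int64(34)), (np.int64(80), np.int64(2), np.int64(36)), (np.int64(80), np.int64(8), np.int64(35)), (np.int64(80), np.int64(13), np.int64(34)), (np.int64(80), np.int64(21), np.int64(36))]
220 [(np.int64(89), np.int64(
[... 4072 characters left out ...]
9)), (np.int64(96), np.int64(-1), np.int64(40)), (np.int64(97), np.int64(-9), np.int64(41))]
169 [(np.int64(86), np.int64(4), np.int64(39)), (np.int64(90), np.int64(-3), np.int64(39)), (np.int64(90), np.int64(-10), np.int64(40))]
171 [(np.int64(85), np.int64(3), np.int64(35)), (np.int64(88), np.int64(-4), np.int64(34)), (np.int64(87), np.int64(-11), np.int64(36))]
173 [(np.int64(77), np.int64(1), np.int64(35)), (np.int64(79), np.int64(-6), np.int64(35)), (np.int64(80), np.int64(-13), np.int64(36))]
175 [(np.int64(85), np.int64(2), np.int64(22)), (np.int64(87), np.int64(-5), np.int64(23)), (np.int64(77), np.int64(-14), np.int64(32))]<stdin>:5: RuntimeWarning: invalid value encountered in cast
```

The depth map shows the fingertips still about 10 mm above the button: tip at z ≈ 50, button at 40, button not pressed. They are laterally centred in the hole, with finger outline columns 265–470 against hole 250–480. The tips are shorter than assumed, so I'll keep descending with guarded force.

```bash
cat >> h.py <<'E'
from rig import arm,status
def rep(n):
    s=status.state(); f=s["contact_force"]; print(n,round(s["t"],2),(w2g(s["eef_pos"])*1000).round(1),[round(float(v),2) for v in (f@EX,f@EY,f[2])],flush=True); return s
E
python3 - <<'E'
from h import *
print(arm.servo_line(list(g2w(.102,.0009,.024)),speed=.02,force_limit=2.5)); rep("contact")
E
```

```text
True
contact 6.75 [102.    1.   37.6] [1.03, 0.63, 3.67]
```

```bash
python3 - <<'E'
from h import *
for z in (.031,.0255):
    print(arm.servo_line(list(g2w(.102,.0009,z)),speed=.02,force_limit=8)); rep("press")
E
```

```text
False
press 7.23 [102.   1.  31.] [-0.3, 0.25, 5.05]
False
press 7.66 [102.    1.   25.6] [0.23, 0.36, 5.77]
```

```bash
python3 - <<'E'
from h import *
def avg(n=8):
    F=[]
    for _ in range(n): arm.hold(.02); F.append(status.state()["contact_force"][2])
    return np.mean(F),np.std(F)
print(avg())
arm.servo_line(list(g2w(.102,.0009,.0245)),speed=.02,force_limit=8); rep("p"); print(avg())
E
```

```text
(np.float64(6.242998053936839), np.float64(0.371561009273892))
p 8.04 [102.    1.   24.7] [0.31, -0.44, 7.34]
(np.float64(6.640742792790102), np.float64(0.3271599585948282))
```

```bash
python3 - <<'E'
from h import *
for x in (.106,.108,.110,.112,.116,.122,.130,.140,.148):
    r=arm.servo_line(list(g2w(x,.0009,.0245)),speed=.04,force_limit=10); s=rep(x)
    if r: print("LIMIT"); break
from rig import optics
d=optics.get_image("wrist"); np.savez("wrist3.npz",**d); cv2.imwrite("pics/wrist3.png",d["image"])
E
```

```text
0.106 8.43 [104.9   1.4  24.9] [-1.81, -0.92, 6.78]
0.108 8.68 [106.2   1.5  25. ] [-3.29, -1.36, 6.19]
0.11 8.93 [107.9   1.6  25. ] [-3.98, -0.6, 6.79]
0.112 9.18 [109.8   1.8  25.1] [-3.85, -1.07, 6.9]
0.116 9.43 [113.8   1.8  25.1] [-4.04, 0.27, 7.37]
0.122 9.72 [120.    1.8  25. ] [-3.64, 0.95, 6.59]
0.13 10.07 [129.1   1.6  24.7] [-2.34, 0.99, 2.85]
0.14 10.47 [139.6   1.3  24.5] [-4.18, 2.78, 1.37]
0.148 10.82 [148.    0.9  24.4] [-3.28, 3.41, 1.04]
```

View pics/wrist3.png

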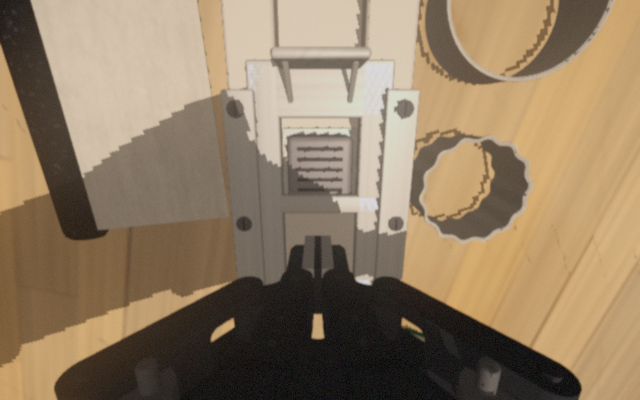

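The slide moved. In the wrist view the button is now in the second hole at (320,165), still tight against the bridge at row ~197. I'll finish in small steps and shift laterally to ease the side force.

```bash
python3 - <<'E'
from h import *
from rig import optics
for x,y in ((.148,.0025),(.1495,.0025),(.1510,.0025),(.1525,.0025)):
    r=arm.servo_line(list(g2w(x,y,.0245)),speed=.02,force_limit=10); s=rep(x)
    G=w2g(cloud(optics.get_image("wrist")))*1000
    xx,yy,z=G[...,0],G[...,1],G[...,2]
    m=(abs(xx-100)<8)&(abs(yy)<10); b=(abs(yy-2)<8)&(abs(z-60)<3.5)&(xx>20)&(xx<100)
    e=(abs(yy)<12)&(abs(z-35)<2)&(xx>117)&(xx<140)
    print("button z",np.nanmedian(z[m]).round(1),"stop",np.nanmedian(xx[b]).round(1),"bridge",np.percentile(xx[e],[3,97]).round(1))
    if r: break
d=optics.get_image("wrist"); cv2.imwrite("pics/wrist4.png",d["image"])
d=optics.get_image("side"); cv2.imwrite("pics/side4.png",cv2.resize(d["image"][80:230,280:430],None,fx=4,fy=4))
E
```

```text
0.148 11.12 [148.    1.3  24.1] [-3.07, -3.01, 1.93]
button z 29.8 stop 57.1 bridge [117.3 138.1]
0.1495 11.43 [149.3   1.4  24.2] [-3.38, -2.67, 1.38]
button z 29.9 stop 58.4 bridge [117.2 139.3]
0.151 11.72 [150.7   1.4  24.1] [-3.78, -2.04, 1.78]
button z 29.9 stop 59.8 bridge [117.5 125.9]
0.1525 12.03 [153.4   1.8  24.1] [-1.6, -0.6, 0.21]
button z 39.8 stop 62.5 bridge [120.2 128.4]
```

View pics/wrist4.png

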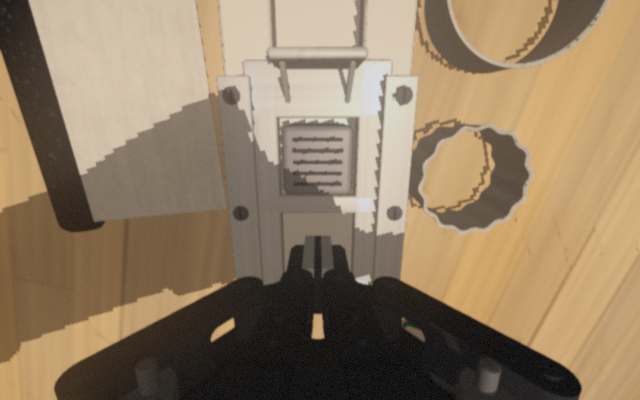

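The button is up at z 39.8 and the stop reads about 62 with the wrist bias. Next I'll retract, move behind the butter and lower into the trough.

```bash
python3 - <<'E'
from h import *
from rig import optics
arm.servo_line(list(g2w(.149,.0014,.0245)),speed=.03,force_limit=8); rep("back")
print(arm.servo_line(list(g2w(.149,.0014,.14)),speed=.12)); rep("up")
arm.servo_line(list(g2w(-.150,.0008,.14)),speed=.25); rep("behind")
print(arm.servo_line(list(g2w(-.150,.0008,.06)),speed=.15,force_limit=8)); rep("down")
for c in ("wrist","top","side"):
    d=optics.get_image(c); np.savez(c+"5.npz",**d); cv2.imwrite(f"pics/{c}5.png",d["image"])
    G=w2g(cloud(d))*1000; x,y,z=G[...,0],G[...,1],G[...,2]
    def show(n,m): 
        if m.sum(): print(c,n,m.sum(),np.percentile(x[m],[1,50,99]).round(1),np.percentile(y[m],[1,50,99]).round(1),np.percentile(z[m],[5,50,95]).round(1))
    show("button",(abs(x-102)<12)&(abs(y)<12)&(z>20)&(z<60))
    show("butter",(x<20)&(x>-140)&(abs(y)<19)&(z>43)&(z<53))
    show("stop",(x<80)&(x>45)&(abs(y)<20)&(z>45)&(z<66))
E
```

```text
back 12.45 [148.9   1.5  24.6] [-0.34, 0.53, -0.0]
False
up 13.57 [149.2   0.8 139.3] [-0.75, -1.26, 0.08]
behind 14.92 [-148.1    1.3  139.7] [-0.11, -0.06, -0.46]
False
down 15.6 [-150.2    1.3   60.6] [-0.4, 0.58, 1.26]
wrist butter 238 [-97.3 -87.1 -78.7] [-1.3  2.4  6. ] [46.9 47.7 48.5]
top button 107 [ 90.8 102.1 113.5] [-11.7   0.1  11.8] [36.1 40.6 43.8]
top butter 223 [-68.9 -29.5 -10.2] [-12.4   7.2  17.4] [45.4 48.1 51.8]
top stop 37 [59.3 61.7 69.1] [-16.7  -0.4  16.5] [46.3 58.8 62.4]
side button 56 [ 90.7 103.  113.8] [-11.6  -0.9  10.9] [38.3 40.4 42.5]
side butter 93 [-130.1 -108.2  -36.7] [-16.3 -10.4   0.8] [44.5 48.  49.9]
side stop 53 [58.  60.4 63.8] [-17.7  -6.9   3. ] [46.5 54.4 59.8]
```

View pics/wrist5.png

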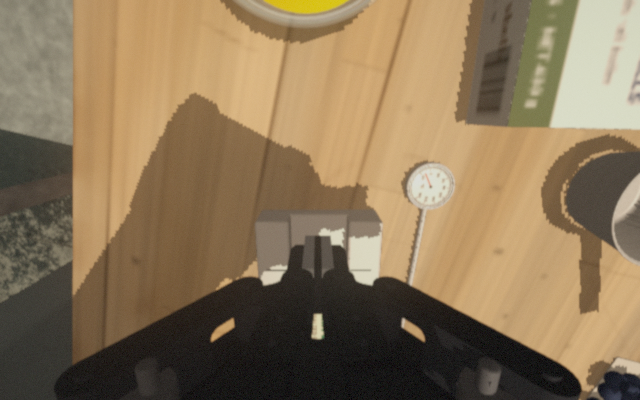

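View pics/top5.png

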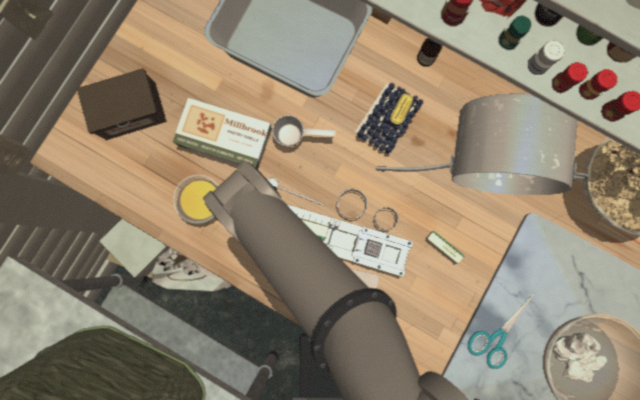

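Stop at x≈60 and button up are both confirmed. The fingers are centred in the trough, with columns 290–348 around tip column 317. Next I'll lower and push gently.

```bash
python3 - <<'E'
from h import *
print(arm.servo_line(list(g2w(-.150,.001,.023)),speed=.06,force_limit=6)); rep("down")
print(arm.servo_line(list(g2w(-.138,.001,.023)),speed=.03,force_limit=4)); rep("near")
for x in (-.12,-.10,-.082):
    r=arm.servo_line(list(g2w(x,.001,.023)),speed=.04,force_limit=4); rep(x)
    if r: break
E
```

```text
False
down 16.52 [-150.2    1.    23. ] [0.13, -0.29, -0.3]
False
near 17.07 [-137.6    1.1   23. ] [0.11, 0.29, -0.15]
-0.12 17.67 [-119.5    1.    22.9] [-1.34, -0.43, 0.49]
-0.1 18.32 [-99.5   1.   22.9] [-0.44, 0.39, 0.13]
-0.082 18.92 [-81.4   1.   22.9] [-0.72, 0.07, -0.05]
```

```bash
python3 - <<'E'
from h import *
from rig import optics
r=arm.servo_line(list(g2w(-.064,.001,.023)),speed=.015,force_limit=2.5); print(r); rep("stop")
arm.hold(.2); rep("held")
for c in ("top","side"):
    d=optics.get_image(c); np.savez(c+"6.npz",**d)
    cv2.imwrite(f"pics/{c}6.png",cv2.resize(d["image"][180:290,250:440] if c=="top" else d["image"][100:250,280:430],None,fx=4,fy=4,interpolation=cv2.INTER_CUBIC))
E
```

```text
True
stop 19.77 [-69.2   0.9  22.8] [-0.94, 0.2, 0.24]
held 19.97 [-69.2   0.5  22.4] [-1.18, 0.12, -0.29]
```

View pics/side6.png

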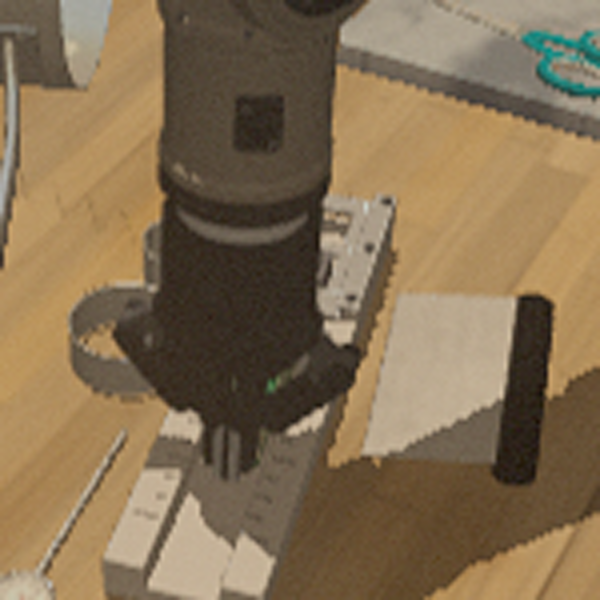

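View pics/top6.png

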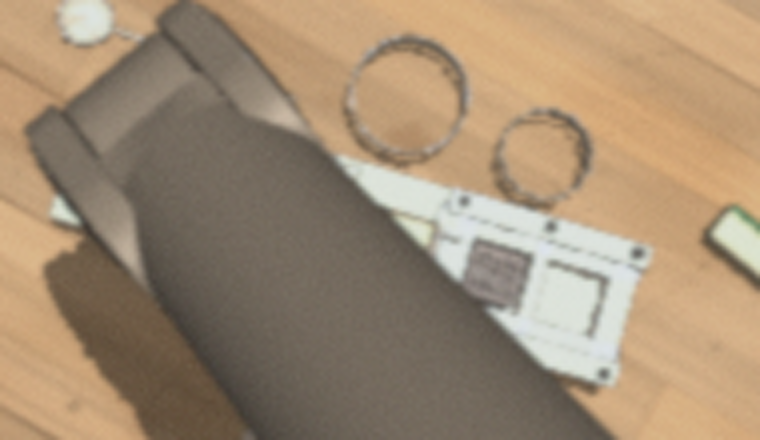

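```bash
python3 - <<'E'
from h import *
from rig import optics
print(arm.servo_line(list(g2w(-.064,.001,.023)),speed=.01,force_limit=2.5)); rep("again")
arm.servo_line(list(g2w(-.085,.001,.023)),speed=.05); 
arm.servo_line(list(g2w(-.085,.001,.13)),speed=.15)
arm.servo_line(list(g2w(-.24,.0,.22)),speed=.2); rep("away")
for c in ("top","side","wrist"):
    d=optics.get_image(c); np.savez(c+"7.npz",**d)
    cv2.imwrite(f"pics/{c}7.png",cv2.resize(d["image"][180:290,250:440] if c=="top" else d["image"][100:250,280:430],None,fx=4,fy=4,interpolation=cv2.INTER_CUBIC))
    G=w2g(cloud(d))*1000; x,y,z=G[...,0],G[...,1],G[...,2]
    def show(n,m): 
        if m.sum(): print(c,n,m.sum(),np.percentile(x[m],[1,50,99]).round(1),np.percentile(y[m],[1,50,99]).round(1),np.percentile(z[m],[5,50,95]).round(1))
    show("button",(abs(x-102)<12)&(abs(y)<12)&(z>20)&(z<60))
    show("butter",(x<80)&(x>-80)&(abs(y)<19)&(z>43)&(z<53))
    show("stop",(x<80)&(x>45)&(abs(y)<20)&(z>54)&(z<66))
E
```

```text
True
again 20.32 [-69.2   0.2  22.2] [-0.26, 0.74, 0.45]
away 22.7 [-2.386e+02  1.000e-01  2.190e+02] [-0.06, -0.7, 0.25]
top button 109 [ 90.3 102.2 113.8] [-11.4   0.2  11.6] [37.5 40.9 44.1]
top butter 722 [-56.3   3.3  62.3] [-14.    1.8  17.7] [44.9 48.4 51.8]
top stop 30 [62.1 64.2 67.3] [-15.3   1.2  16.6] [56.2 61.2 63.4]
side button 31 [ 92.6 103.2 113.2] [-11.7  -5.8   1.3] [38.1 40.5 42.4]
side butter 548 [-57.7  -3.6  64.6] [-15.3  -0.3  16.6] [45.4 48.2 50.2]
side stop 24 [60.4 63.2 65.2] [-17.4  -9.4   0.7] [54.5 58.3 61.8]
wrist butter 236 [-57.  -39.5 -22. ] [-6.3  1.6  8.2] [45.9 47.7 48.8]
```

View pics/side7.png

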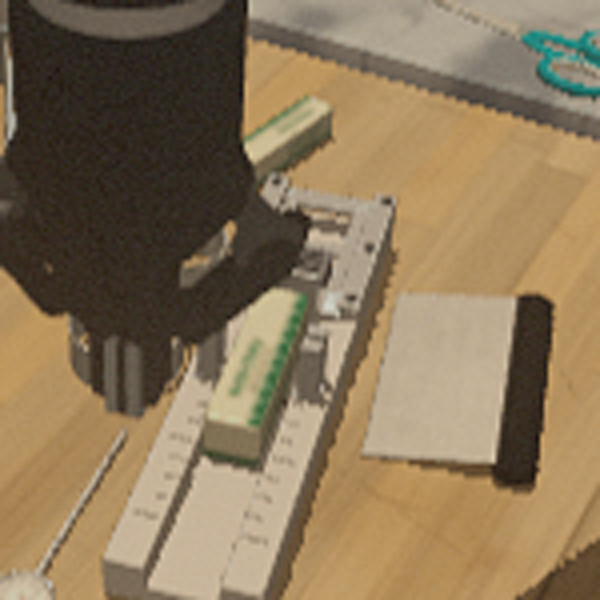

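View pics/top7.png

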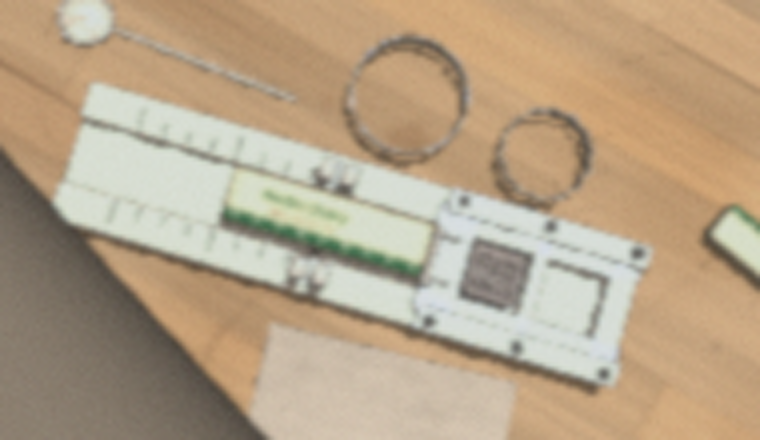

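The butter spans x from about -57 to +62 and its end touches the stop plate in both views. The button is up in the second hole, and the bystanders look unmoved. Handing in.

```bash
python3 -c "
from rig import job,status
job.hand_in(); print(status.state()['t'])"
```

```text
the job is handed in; nothing more can be done
the job is handed in; nothing more can be done
```

The guide is set for half sticks and the butter rests against the stop. The job was handed in at about 23 s of the 51 s allowed.

**What I did:** With closed fingertips I pressed the button down about 13 mm. I pushed the slide by the edge of its first hole until the button sprang up in the second hole. Then I pushed the butter along the trough from its loading end, stopping when the force changed by 2.5 N, which happened twice at the same position.

**Last checks:**
- **Button:** the top and side cameras show it up at about 40 mm, standing in the second hole.
- **Butter and stop:** the butter spans guide x from about -57 to +62 mm, and its end meets the stop face at about 61 to 62 mm, with no gap visible.
- **Bystanders:** the rings, scraper and thermometer look unmoved in the last pictures. The bowl and measuring cup were outside those crops.

**Disagreements:**
- **Stop position:** it sits 1 to 2 mm beyond the nominal 60 mm. The final push appears to have taken up the slide's ±2 mm play in the hole.
- **Fingertip length:** the shut fingertips met the button with the TCP only about 2 mm below the button's 40 mm height, not with the tips 19 mm ahead as stated. I set the pressing height by contact force instead.
- **Side force:** there was about 3 N sideways against the hole's edge during the slide push.

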